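Set the gauge amplifier's range lever to the third click

ROBOT

A 6-joint arm with a two-finger parallel gripper is mounted at the origin on the work surface. World frame = base frame: x ahead of the robot, y to its left, z up, the work surface at z = 0. Lengths are in m, angles in rad, forces in N, time in s.
With the tool pointing down it reaches from about 0.25 to 0.725 m from the base axis. Payload 4 kg.
Tool frame: the origin (TCP) lies at the very end of the fingers, on their centre line; the grasp point (between the pads) lies 19 mm behind it; x points along the fingers, y is the direction in which the jaws open and shut, and the axes are right-handed (so a half turn about x gives the same grasp; the last joint's range is limited). The gripper opens to 85 mm and grips with 20 to 120 N. Pads are 22 mm wide; open, the fingers measure 114 mm over their backs; the gripper's body (76 mm by 85 mm) begins 54 mm behind the grasp point. The pads swing forward as they close: fully open they stand 13 mm farther back than shut.
Start: joints at [-1.186, 0.241, 0.005, 1.335, 0, 1.571], TCP at [0.188, -0.463, 0.231] pointing down, gripper open.
Joint ranges: [-2.72, 2.72], [-1.05, 1.87], [-1.09, 1.28], [-1.99, 2.15], [-1.42, 1.44], [-3.14, 3.14]. Speed limits (rad/s): [2.79, 2.79, 3.14, 3.14, 3.14, 3.14].

INTERFACE

Orientations are given as a unit quaternion [x, y, z, w].
In Python, from workcell import get_obs, camera, job_done gives the robot as it stands. The module is installed in compiled form; this text tells all that it offers.
- The arm moves only by the tool arm_command, never from a script. Its argument "motion" is a list of rows, each an object of numbers: "x", "y", "z": the shift along the tool's x, y, z in m; "roll": the turn about the tool's x in rad; "fingers": the opening, from 0 (shut) to 1 (fully open). A call has 1 to 20 rows; each row shifts and turns the pose as measured when the row begins, along the tool's axes as they then stand; what a row does not reach is not made up. A row lasts 1/12 s, in which the tool goes at most 41.7 mm and 7.16 degrees, less where a joint would pass 70% of its speed; a pose out of reach is approached as far as the arm can. A call is refused whole if a number of a shift passes 0.0417 or a number of a turn 0.125, either way. A call with a gripper value outside its range is refused whole. The fingers move at their own pace and stop on an object; the grip force is fixed at half the most. Time passes only in rows, so rows that do not move let the fingers close. It gives the time, the measured TCP pose, the force and the opening at its end, in the units of the state.
- get_obs(): the state, without advancing time (a new reading comes with each control period).
- camera(name): name is "side" or "top"; returns a dict with "frame" (420x560x3 uint8, red, green, blue), "intrinsics" (3x3 intrinsics, pixels), "rvec" (rotation vector, rad) and "tvec" (3), from world to camera coordinates, as OpenCV has them. Camera axes: x right, y down, z forward; pixel columns grow to the right and rows downward; lengths in m; the calibration is good to about 2 mm. A picture is of the moment at which its call begins. There is no depth.
- job_done(): hands the job in, once; it reports no verdict.
The state is a dict: "clock": time; "joint_pos": joint angles; "joint_vel": joint speeds; "tau": joint torques, N m; "eef_pos": TCP position; "tool_rot": TCP orientation; "ft_force": force on the tool from outside, world axes, zero at the start; "ft_torque": the same for the moment, N m; "grip_width": finger opening in m.
Only numpy, scipy, OpenCV 4.12 (cv2) and the standard library are available. Lean on these libraries where they do the work, as an engineer would, in place of code of your own. Each camera call takes 0.05 s, during which the arm holds its last target.

TASK

Grip nothing. With a fingertip, push the orange range lever of the white gauge amplifier away from its red-marked park end, three clicks on into the third notch (the third white mark after the red one), and never let it slip over into the fourth; then press the green button fully down to store the range, and let it come back up. Do not press the button before the lever is in its third notch, and leave the gears, tools and other loose things where they stand.

Things in the scene. Friction and masses are not known exactly. Their poses are not given: they have to be found in the camera images.
- console: the gauge amplifier, a white box with a blue foot, fixed to the bench: 180 (its x) x 300 (its y) x 60 high. Origin at the centre of its underside, on the bench top; its z is up; its x points away from the robot (it may be turned up to 35 degrees), its y to the left. The lever's slot runs along its y on the flat top, with a red mark at the park end (lowest y) and five white marks 18 apart. The readout window is flat in the top
- lever (a joint): travel of the range lever along the console's +y, in m: 0 in the red park notch (where it starts), then notches at 0.018, 0.036, 0.054 (the third), 0.072 and 0.090. Spring detents: about 5 to 7 N of push gets it out of a notch; half-way between two notches (0.009, 0.027, 0.045, 0.063) it passes the crest and snaps on by itself into the next, where it stays. If let go before the crest it falls back. It is damped, about 25 N per m/s, so push slowly, some 20 mm/s
- lever_handle (a point): centre of the lever's orange handle, which moves with the lever: an upright block 30 (console x) x 12 (console y, the way it slides) x 45 high. This point is 25.5 above the console's top, so the handle's top is 48 above the console's top (108 above the bench). Its rear face, to push on, is 6 from this point towards the console's -y; 80 of clear flat console top lies behind it there. The park position is at console x = -10, y = -60
- store (a joint): travel of the green button, in m: 0 is up, 0.006 is fully down (5 N); a spring brings it back
- store_top (a point): centre of the green button's top face, 28 diameter, 22 above the console's top when up, at console x = -30, y = 100; it is pressed straight down
- gear_tall: a steel gear shaft standing upright, 125 tall, 78 across its teeth, on the bench beyond the amplifier (mm). Origin at the centre of its underside. Loose: not to be disturbed
- gear_short: a steel gear standing on its toothed end, 75 tall, 70 across, on the bench beyond the amplifier (mm). Origin at the centre of its underside. Loose: not to be disturbed
- bearing: a steel bearing ring lying flat, 72 outside diameter, 38 bore, 16 high, on the bench on the robot's side of the amplifier (mm). Origin at the centre of its underside. Loose: not to be disturbed
- ring_gauge: a brass ring, 42 outside diameter, 14 high, lying loose on top of the amplifier near its far left corner (mm). Origin at the centre of its underside. Loose: not to be disturbed
- micrometer: a micrometer lying flat, about 125 x 60, 18 high, on the bench on the robot's side of the amplifier (mm). Origin at the centre of its underside. Loose: not to be disturbed
- glue_bottle: a red squeeze bottle with a yellow tip, 54 diameter, 170 tall, standing to the left of the amplifier (mm). Origin at the centre of its underside. Loose: not to be disturbed
- hex_key: a dark L-shaped hex key lying flat, about 115 x 35, 8 thick, to the right of the amplifier (mm). Origin at the centre of its underside. Loose: not to be disturbed

How it is judged:
On the way, in this order (a step that is already met when the one before it is completed fails the run):
1. the lever rests in its third notch, the button still up (value of joint lever between 0.05 and 0.058 m and velocity of joint lever between -0.01 and 0.01 m/s and value of joint store below 0.002 m), for 0.3 s.
2. the green button is pressed down with the lever in its third notch (value of joint store above 0.0045 m and value of joint lever between 0.05 and 0.058 m), for 0.05 s.
At the end, for the whole second after the job is handed in: The lever rests within 4 mm of its third notch (0.050 to 0.058 m, still), and the button is back up (under 1.5 mm) (value of joint lever between 0.05 and 0.058 m and velocity of joint lever between -0.01 and 0.01 m/s and value of joint store below 0.0015 m); the robot touches nothing.
It fails at once if the lever slips over into its fourth notch (value of joint lever above 0.066 m).
It fails at once if the button is pressed with the lever outside its third notch (value of joint store above 0.0035 m and (value of joint lever below 0.048 m or value of joint lever above 0.06 m)).
It fails at once if the lever's handle is pinched between fingers ((contact force between the fingers and lever_c0 above 1 N and contact force between the fingers and lever_c1 above 1 N) or (contact force between the fingers and lever_c2 above 1 N and contact force between the fingers and lever_c3 above 1 N)).
It fails at once if a loose bystander is moved or lifted by more than 12 mm (distance of any of gear_tall, gear_short, bearing, ring_gauge, micrometer, glue_bottle, hex_key from where it was at the start of the episode above 0.012 m).
It also fails if it takes over 64 s, if anything falls off the work surface, if the arm or the gripper's body presses on something with over 40 N, if the wrist force passes 120 N, or if a joint passes its speed limit or range.

## Working session

There is one attempt and no reset: what is moved stays moved. The work goes in short steps, Python scripts to look and compute and a tool call to move; the robot and the scene stay as the last step left them, time stands still between calls to the robot, and variables do not carry over. Pictures are saved under pics/ and viewed, and the job is handed in when it is done.

Besides the shell and the picture viewer there is one more tool, called after ">>>" as name(argument=value, ...) on one line, values as JSON. arm_command: Moves the arm, as the interface text tells. Its arguments: {"type":"object","properties":{"motion":{"type":"array","items":{"type":"object","properties":{"x":{"type":"number"},"y":{"type":"number"},"z":{"type":"number"},"roll":{"type":"number"},"fingers":{"type":"number"}}}}},"required":["motion"]}

```bash
mkdir -p pics
cat > h.py <<'E'
import numpy as np,cv2
from workcell import get_obs,camera
def snap(n,f):
    c=camera(n); cv2.imwrite(f,cv2.cvtColor(c["frame"],cv2.COLOR_RGB2BGR)); return c
def ray(c,u,v,z):
    R,_=cv2.Rodrigues(np.array(c["rvec"],float)); t=np.array(c["tvec"],float).ravel()
    d=R.T@np.linalg.inv(c["intrinsics"])@[u,v,1]; o=-R.T@t
    return o+d*(z-o[2])/d[2]
def proj(c,P):
    p,_=cv2.projectPoints(np.array(P,float).reshape(-1,1,3),np.array(c["rvec"],float),np.array(c["tvec"],float),np.array(c["intrinsics"],float),None); return p.reshape(-1,2)
E
python3 - <<'E'
from h import *
import pickle
np.set_printoptions(precision=4,suppress=True)
cs={n:snap(n,f"pics/{n}0.png") for n in("top","side")}
pickle.dump(cs,open("c0.pkl","wb"))
o=get_obs()
for k,v in o.items(): print(k,np.array(v))
for n,c in cs.items():
    R,_=cv2.Rodrigues(np.array(c["rvec"],float)); print(n,-R.T@np.ravel(c["tvec"]),R[2])
E
```

```text
clock 0.1
joint_pos [-1.186   0.2414  0.0039  1.3352 -0.      1.5708]
joint_vel [-0.0011 -0.0017  0.0024 -0.0006  0.0004  0.0019]
tau [ -0.0004 -37.3137  25.3011   0.0108  -0.      -0.    ]
eef_pos [ 0.1875 -0.4629  0.2305]
tool_rot [-0.6939 -0.1359  0.6942 -0.1346]
ft_force [ 0.5633 -0.1123 -1.0819]
ft_torque [ 0.0121 -0.0058  0.0425]
grip_width 0.08546632150547125
top [0.4217 0.0572 1.0542] [ 0.1658  0.021  -0.9859]
side [ 0.3808 -0.5994  0.6095] [ 0.2388  0.7649 -0.5983]
```

View pics/top0.png

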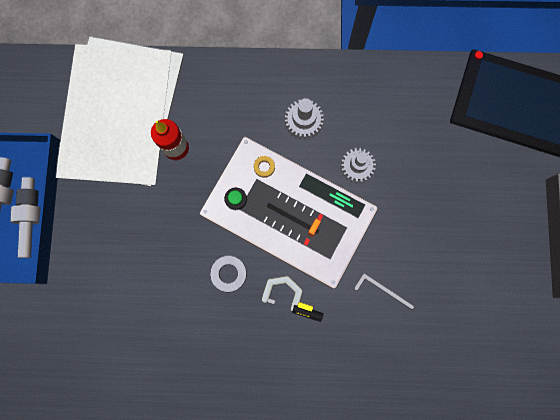

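View pics/side0.png

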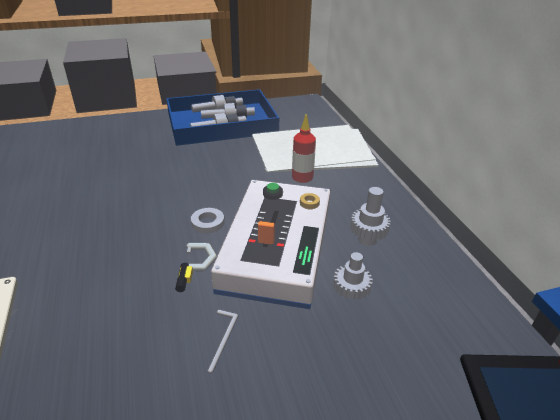

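The top view shows the console with corners near (245,137), (377,207), (335,288) and (202,213), the button at (236,198) and the lever at (315,227). I'll zoom in for accurate points.

Run:
```python
import cv2
a=cv2.imread("pics/top0.png")[125:300,190:390]; cv2.imwrite("pics/topz.png",cv2.resize(a,None,fx=3.4,fy=3.4,interpolation=cv2.INTER_CUBIC))
a=cv2.imread("pics/side0.png")[170:310,205:345]; cv2.imwrite("pics/sidez.png",cv2.resize(a,None,fx=4.2,fy=4.2,interpolation=cv2.INTER_CUBIC))
```

```text
(no output)
```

View pics/topz.png

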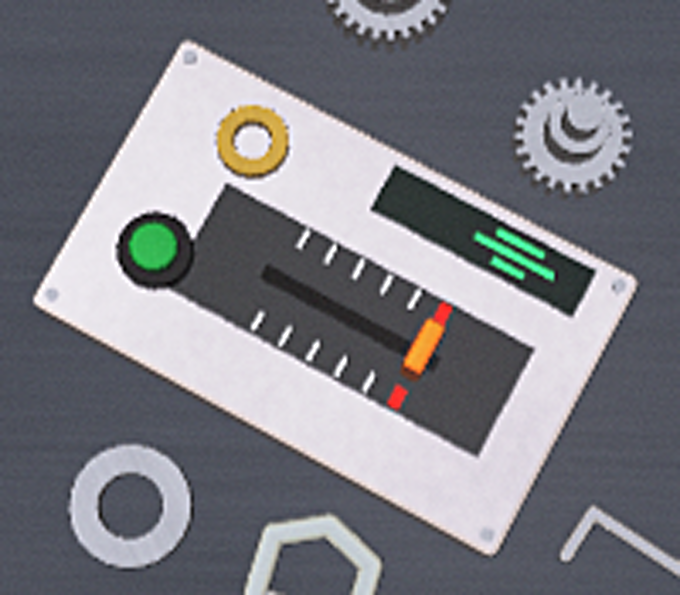

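View pics/sidez.png

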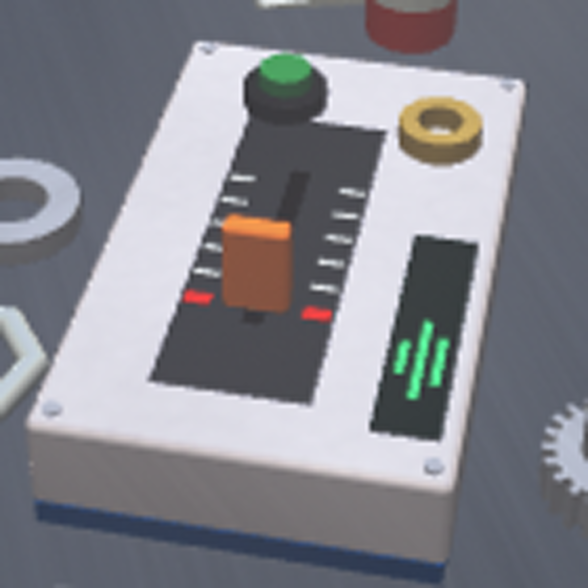

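```bash
cat > fit.py <<'E'
from h import *
import pickle
from scipy.optimize import least_squares
np.set_printoptions(precision=4,suppress=True)
cs=pickle.load(open("c0.pkl","rb"))
L=np.array([[.09,.15,.06],[.09,-.15,.06],[-.09,-.15,.06],[-.09,.15,.06],[-.03,.1,.082],[-.01,-.06,.108]])
T=(np.array([[184,38],[637,279],[494,556],[33,301],[153,246],[429,341]])+.5)/3.4-.5+[190,125]
S=(np.array([[527,80],[455,492],[28,430],[196,42],[286,68],[257,227]])+.5)/4.2-.5+[205,170]
def W(p,L=L):
    c,s=np.cos(p[2]),np.sin(p[2]); return np.c_[p[0]+c*L[:,0]-s*L[:,1],p[1]+s*L[:,0]+c*L[:,1],L[:,2]]
def f(p,w):
    r=[]
    if 't' in w:r.append(proj(cs["top"],W(p))-T)
    if 's' in w:r.append(proj(cs["side"],W(p))-S)
    return np.concatenate(r).ravel()
if __name__=="__main__":
    for w in("t","s","ts"):
        r=least_squares(f,[.42,.05,-.4],args=(w,)); print(w,r.x,np.degrees(r.x[2])); print(r.fun.reshape(-1,2).round(1).tolist())
    p=r.x
    A=np.array([[-.01,-.06,.0855],[-.01,-.006,.0855],[-.03,.1,.082]])
    print(W(p,A))
    print("bottle",ray(cs["top"],182,153,0))
E
python3 fit.py
```

```text
t [ 0.5827  0.0551 -0.4744] -27.183843259376424
[[-0.2, -1.1], [1.9, -0.7], [0.6, 0.6], [-1.2, 0.3], [0.0, -0.2], [-1.1, 0.8]]
s [ 0.5822  0.0553 -0.4727] -27.085218669608416
[[0.5, -0.3], [0.9, 0.3], [-1.3, -0.4], [-0.5, -0.7], [-0.1, 0.2], [0.5, 0.2]]
ts [ 0.5824  0.0552 -0.4738] -27.146223280517514
[[-0.3, -0.9], [1.9, -0.6], [0.6, 0.7], [-1.3, 0.5], [-0.0, -0.1], [-1.1, 1.0], [0.7, -0.2], [0.9, 0.3], [-1.2, -0.5], [-0.4, -0.7], [0.1, 0.2], [0.6, 0.2]]
[[0.5462 0.0064 0.0855]
 [0.5708 0.0544 0.0855]
 [0.6014 0.1579 0.082 ]]
bottle [0.7074 0.2806 0.    ]
```

```bash
cat > go.py <<'E'
from fit import *
from scipy.spatial.transform import Rotation as Ro
P=np.array([.5824,.0552,-.4738])
def tgt(lx,ly,z):
    return W(P,np.array([[lx,ly,z]]))[0]
def rep(*goals):
    o=get_obs(); R=Ro.from_quat(o["tool_rot"]).as_matrix(); e=np.array(o["eef_pos"])
    c,s=np.cos(P[2]),np.sin(P[2]); d=e[:2]-P[:2]
    print("t",o["clock"],"eef",e,"local",[c*d[0]+s*d[1],-s*d[0]+c*d[1]],"F",np.array(o["ft_force"]),"grip",o["grip_width"],"j6",np.array(o["joint_pos"])[5])
    print("toolx",R[:,0],"y",R[:,1],"z",R[:,2])
    cy=np.array([-s,c,0])
    for sg in(1,-1):
        a=sg*cy; print("roll to z=%+d cy"%sg,np.arctan2(-a@R[:,1],a@R[:,2]))
    for g in goals: print("goal",g,"delta tool",R.T@(tgt(*g)-e))
E
python3 - <<'E'
from go import *
rep((-.01,-.1,.2305),(-.01,-.1,.076))
E
```

```text
t 0.1 eef [ 0.1875 -0.4629  0.2305] local [np.float64(-0.11501118835486962), np.float64(-0.6412466080972006)] F [ 0.5633 -0.1123 -1.0819] grip 0.08546632150547125 j6 1.5707893658177436
toolx [-0.0007  0.0017 -1.    ] y [ 0.3754 -0.9269 -0.0019] z [-0.9269 -0.3754  0.    ]
roll to z=+1 cy 2.429402341841372
roll to z=-1 cy -0.712190311748421
goal (-0.01, -0.1, 0.2305) delta tool [ 0.0005 -0.2742 -0.4783]
goal (-0.01, -0.1, 0.076) delta tool [ 0.155  -0.2739 -0.4783]
```

>>> arm_command(motion=[{"roll": -0.119, "fingers": 0}, {"roll": -0.119, "fingers": 0}, {"roll": -0.119, "fingers": 0}, {"roll": -0.119, "fingers": 0}, {"roll": -0.119, "fingers": 0}, {"roll": -0.119, "fingers": 0}, {"fingers": 0}])

```text
schema error: expected keys x, y, z, roll, fingers
```

Run:
```python
from go import *
rep((-.01,-.1,.2),(-.01,-.1,.076))
```

```text
t 0.1 eef [ 0.1875 -0.4629  0.2305] local [np.float64(-0.11501118835486962), np.float64(-0.6412466080972006)] F [ 0.5633 -0.1123 -1.0819] grip 0.08546632150547125 j6 1.5707893658177436
toolx [-0.0007  0.0017 -1.    ] y [ 0.3754 -0.9269 -0.0019] z [-0.9269 -0.3754  0.    ]
roll to z=+1 cy 2.429402341841372
roll to z=-1 cy -0.712190311748421
goal (-0.01, -0.1, 0.2) delta tool [ 0.031  -0.2742 -0.4783]
goal (-0.01, -0.1, 0.076) delta tool [ 0.155  -0.2739 -0.4783]
```

All keys are required in every row.

>>> arm_command(motion=[{"x": 0, "y": 0, "z": 0, "roll": -0.119, "fingers": 0}, {"x": 0, "y": 0, "z": 0, "roll": -0.119, "fingers": 0}, {"x": 0, "y": 0, "z": 0, "roll": -0.119, "fingers": 0}, {"x": 0, "y": 0, "z": 0, "roll": -0.119, "fingers": 0}, {"x": 0, "y": 0, "z": 0, "roll": -0.119, "fingers": 0}, {"x": 0, "y": 0, "z": 0, "roll": -0.119, "fingers": 0}, {"x": 0, "y": 0, "z": 0, "roll": 0, "fingers": 0}])

```text
clock: 0.68
eef_pos: [0.1864, -0.4604, 0.2266]
tool_rot: [0.597, 0.383, -0.596, 0.376]
ft_force: [-0.2, -0.1, 0.2]
grip_width: 0.0006
```

Run:
```python
from go import *
rep((-.01,-.1,.2),(-.01,-.1,.076))
```

```text
t 0.6833 eef [ 0.1864 -0.4604  0.2266] local [np.float64(-0.11711226883637652), np.float64(-0.6394358547459356)] F [-0.2479 -0.1061  0.1842] grip 0.0006319995154569514 j6 0.8228166862201318
toolx [-0.0041  0.0102 -0.9999] y [ 0.9056 -0.4241 -0.0081] z [-0.4242 -0.9055 -0.0075]
roll to z=+1 cy -3.1057988474284945
roll to z=-1 cy 0.035793806161298625
goal (-0.01, -0.1, 0.2) delta tool [ 0.0296  0.1266 -0.5351]
goal (-0.01, -0.1, 0.076) delta tool [ 0.1536  0.1276 -0.5341]
```

>>> arm_command(motion=[{"x": 0, "y": 0.008, "z": -0.034, "roll": 0.018, "fingers": 0}, {"x": 0, "y": 0.008, "z": -0.034, "roll": 0.018, "fingers": 0}, {"x": 0, "y": 0.008, "z": -0.034, "roll": 0, "fingers": 0}, {"x": 0, "y": 0.008, "z": -0.034, "roll": 0, "fingers": 0}, {"x": 0, "y": 0.008, "z": -0.034, "roll": 0, "fingers": 0}, {"x": 0, "y": 0.008, "z": -0.034, "roll": 0, "fingers": 0}, {"x": 0, "y": 0.008, "z": -0.034, "roll": 0, "fingers": 0}, {"x": 0, "y": 0.008, "z": -0.034, "roll": 0, "fingers": 0}, {"x": 0, "y": 0.008, "z": -0.034, "roll": 0, "fingers": 0}, {"x": 0, "y": 0.008, "z": -0.034, "roll": 0, "fingers": 0}, {"x": 0, "y": 0.008, "z": -0.034, "roll": 0, "fingers": 0}, {"x": 0, "y": 0.008, "z": -0.034, "roll": 0, "fingers": 0}, {"x": 0, "y": 0, "z": 0, "roll": 0, "fingers": 0}])

```text
clock: 1.77
eef_pos: [0.4734, -0.1334, 0.2239]
tool_rot: [0.614, 0.357, -0.613, 0.346]
ft_force: [0.9, -0.2, 0.5]
grip_width: -0.0
```

Run:
```python
from go import *
rep((-.01,-.1,.15),(-.01,-.1,.076))
```

```text
t 1.7667 eef [ 0.4734 -0.1334  0.2239] local [np.float64(-0.010909086543712171), np.float64(-0.21754770678656227)] F [ 0.8799 -0.2042  0.4757] grip -2.7874191793378205e-05 j6 1.8197229776422896
toolx [-0.0073  0.0135 -0.9999] y [ 0.8626 -0.5058 -0.0131] z [-0.5059 -0.8626 -0.0079]
roll to z=+1 cy 3.085071246772226
roll to z=-1 cy -0.05652140681756754
goal (-0.01, -0.1, 0.15) delta tool [ 0.0749 -0.0048 -0.1168]
goal (-0.01, -0.1, 0.076) delta tool [ 0.1489 -0.0038 -0.1162]
```

>>> arm_command(motion=[{"x": 0.01, "y": 0, "z": -0.024, "roll": -0.03, "fingers": 0}, {"x": 0.01, "y": 0, "z": -0.024, "roll": -0.026, "fingers": 0}, {"x": 0.01, "y": 0, "z": -0.024, "roll": 0, "fingers": 0}, {"x": 0.01, "y": 0, "z": -0.024, "roll": 0, "fingers": 0}, {"x": 0.01, "y": 0, "z": -0.012, "roll": 0, "fingers": 0}, {"x": 0.01, "y": 0, "z": 0, "roll": 0, "fingers": 0}, {"x": 0.01, "y": 0, "z": 0, "roll": 0, "fingers": 0}, {"x": 0, "y": 0, "z": 0, "roll": 0, "fingers": 0}])

```text
clock: 2.43
eef_pos: [0.5264, -0.0313, 0.1495]
tool_rot: [-0.605, -0.369, 0.607, -0.358]
ft_force: [-0.4, -0.5, 0.0]
grip_width: -0.0002
```

Run:
```python
from go import *
rep((-.01,-.1,.15),(-.01,-.1,.076))
```

```text
t 2.4333 eef [ 0.5264 -0.0313  0.1495] local [np.float64(-0.010373640404681354), np.float64(-0.10255554557396178)] F [-0.3802 -0.5091  0.0449] grip -0.00021538830191667168 j6 1.9949687150132858
toolx [-0.0109  0.012  -0.9999] y [ 0.8822 -0.4707 -0.0153] z [-0.4708 -0.8822 -0.0055]
roll to z=+1 cy 3.1252631976769463
roll to z=-1 cy -0.016329455912846937
goal (-0.01, -0.1, 0.15) delta tool [-0.0005  0.0003 -0.0026]
goal (-0.01, -0.1, 0.076) delta tool [ 0.0735  0.0015 -0.0022]
```

>>> arm_command(motion=[{"x": 0.015, "y": 0, "z": 0, "roll": -0.016, "fingers": 0}, {"x": 0.015, "y": 0, "z": 0, "roll": 0, "fingers": 0}, {"x": 0.015, "y": 0, "z": 0, "roll": 0, "fingers": 0}, {"x": 0.012, "y": 0, "z": 0, "roll": 0, "fingers": 0}, {"x": 0.01, "y": 0, "z": 0, "roll": 0, "fingers": 0}, {"x": 0, "y": 0, "z": 0, "roll": 0, "fingers": 0}])

```text
clock: 2.93
eef_pos: [0.5254, -0.0329, 0.0817]
tool_rot: [-0.605, -0.37, 0.607, -0.359]
ft_force: [-0.0, -0.1, 0.5]
grip_width: 0.0003
```

Run:
```python
from go import *
rep((-.01,-.085,.076))
snap("side","pics/s1.png");snap("top","pics/t1.png")
import cv2
for n in"st":
  a=cv2.imread(f"pics/{n}1.png"); a=a[110:310,195:395]
  cv2.imwrite(f"pics/{n}1z.png",cv2.resize(a,None,fx=3,fy=3,interpolation=2))
```

```text
t 2.9333 eef [ 0.5254 -0.0329  0.0817] local [np.float64(-0.01053431948685657), np.float64(-0.10437010229411194)] F [-0.0259 -0.1493  0.4694] grip 0.0003377725017817872 j6 1.9898704569179886
toolx [-0.0102  0.0113 -0.9999] y [ 0.8833 -0.4685 -0.0143] z [-0.4686 -0.8834 -0.0052]
roll to z=+1 cy 3.1277412303109573
roll to z=-1 cy -0.013851423278835793
goal (-0.01, -0.085, 0.076) delta tool [ 0.0058  0.0003 -0.0193]
```

View pics/s1z.png

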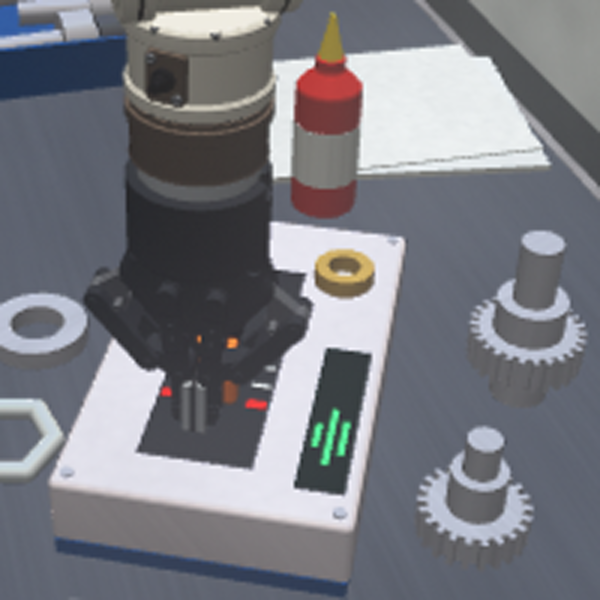

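View pics/t1z.png

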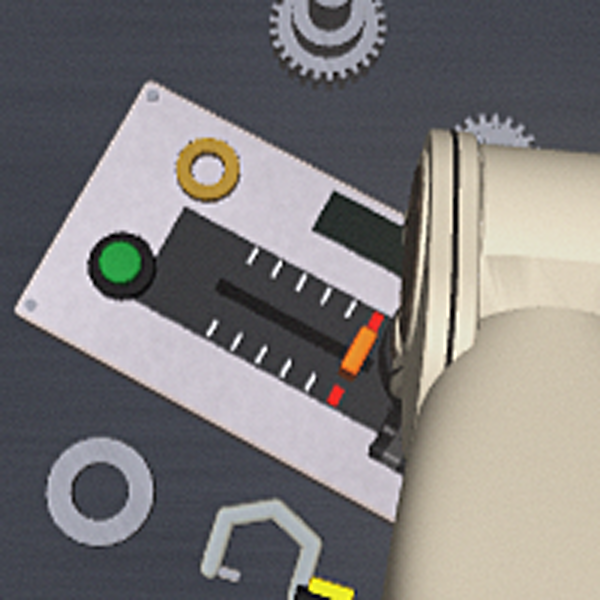

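The finger stands behind the handle and is in line with it, and nothing touches. Next I close most of the gap.

>>> arm_command(motion=[{"x": 0, "y": 0, "z": -0.004, "roll": -0.014, "fingers": 0}, {"x": 0, "y": 0, "z": -0.004, "roll": 0, "fingers": 0}, {"x": 0, "y": 0, "z": -0.004, "roll": 0, "fingers": 0}, {"x": 0, "y": 0, "z": -0.004, "roll": 0, "fingers": 0}, {"x": 0, "y": 0, "z": -0.004, "roll": 0, "fingers": 0}, {"x": 0, "y": 0, "z": -0.002, "roll": 0, "fingers": 0}, {"x": 0, "y": 0, "z": -0.002, "roll": 0, "fingers": 0}])

```text
clock: 3.62
eef_pos: [0.5425, -0.0096, 0.0885]
tool_rot: [0.606, 0.372, -0.601, 0.366]
ft_force: [0.5, 0.9, -0.3]
grip_width: -0.0002
```

Run:
```python
from go import *
rep((-.01,-.077,.080))
```

```text
t 3.6167 eef [ 0.5425 -0.0096  0.0885] local [np.float64(-0.005976555790284596), np.float64(-0.07587727504937564)] F [ 0.4597  0.8635 -0.2774] grip -0.00017365170216029004 j6 2.019984541857324
toolx [ 0.0018  0.0109 -0.9999] y [ 0.8902 -0.4555 -0.0034] z [-0.4555 -0.8902 -0.0105]
roll to z=+1 cy -3.1407665352915504
roll to z=-1 cy 0.0008261182982428365
goal (-0.01, -0.077, 0.08) delta tool [ 0.0085 -0.004   0.0012]
```

Height drifted up 7 mm and x by 4.5 mm. I'll correct both, then push in small calls.

>>> arm_command(motion=[{"x": 0.004, "y": -0.002, "z": 0.001, "roll": 0, "fingers": 0}, {"x": 0.003, "y": -0.002, "z": 0, "roll": 0, "fingers": 0}, {"x": 0.002, "y": 0, "z": 0, "roll": 0, "fingers": 0}])

```text
clock: 3.87
eef_pos: [0.5388, -0.0078, 0.0793]
tool_rot: [0.606, 0.372, -0.6, 0.367]
ft_force: [-0.7, -0.2, -0.3]
grip_width: -0.0001
```

Run:
```python
from go import *
rep((-.01,-.077,.080))
```

```text
t 3.8667 eef [ 0.5388 -0.0078  0.0793] local [np.float64(-0.010052179782941262), np.float64(-0.0759618904797451)] F [-0.7476 -0.2078 -0.2568] grip -0.00011722947944446152 j6 2.022234148348501
toolx [ 0.003   0.0108 -0.9999] y [ 0.8907 -0.4547 -0.0022] z [-0.4547 -0.8906 -0.0109]
roll to z=+1 cy -3.1397823210419644
roll to z=-1 cy 0.0018103325478289413
goal (-0.01, -0.077, 0.08) delta tool [-0.0007  0.      0.001 ]
```

>>> arm_command(motion=[{"x": 0, "y": 0, "z": -0.0017, "roll": 0, "fingers": 0}, {"x": 0, "y": 0, "z": -0.0017, "roll": 0, "fingers": 0}, {"x": 0, "y": 0, "z": -0.0017, "roll": 0, "fingers": 0}])

```text
clock: 4.12
eef_pos: [0.5387, -0.0068, 0.0786]
tool_rot: [0.604, 0.369, -0.604, 0.367]
ft_force: [-3.0, -4.6, 3.8]
grip_width: -0.0001
```

Run:
```python
from go import *
rep((-.01,-.077,.080))
```

```text
t 4.1167 eef [ 0.5387 -0.0068  0.0786] local [np.float64(-0.010554493800503377), np.float64(-0.07514031560626078)] F [-3.0228 -4.6019  3.8089] grip -0.00011767112878949742 j6 2.031496489357238
toolx [-0.0016  0.0027 -1.    ] y [ 0.8893 -0.4573 -0.0026] z [-0.4573 -0.8893 -0.0017]
roll to z=+1 cy 3.140457410752813
roll to z=-1 cy -0.0011352428369798715
goal (-0.01, -0.077, 0.08) delta tool [-0.0014  0.0006  0.0019]
```

Contact at local y of about -75.5 mm, with 5.5 N along the push. I'll continue with slightly larger steps.

>>> arm_command(motion=[{"x": 0, "y": 0, "z": -0.0025, "roll": 0, "fingers": 0}, {"x": 0, "y": 0, "z": -0.0025, "roll": 0, "fingers": 0}, {"x": 0, "y": 0, "z": -0.0025, "roll": 0, "fingers": 0}, {"x": 0, "y": 0, "z": -0.0025, "roll": 0, "fingers": 0}])

```text
clock: 4.45
eef_pos: [0.5401, -0.0041, 0.0788]
tool_rot: [-0.601, -0.365, 0.609, -0.368]
ft_force: [-2.3, -4.8, 2.6]
grip_width: -0.0002
```

Run:
```python
from go import *
rep((-.01,-.0275,.080))
```

```text
t 4.45 eef [ 0.5401 -0.0041  0.0788] local [np.float64(-0.010603287265078538), np.float64(-0.0720293568373044)] F [-2.3399 -4.8291  2.6293] grip -0.00019857705331695309 j6 2.0494061895729994
toolx [-0.0079 -0.0091 -0.9999] y [ 0.8865 -0.4627 -0.0028] z [-0.4626 -0.8865  0.0117]
roll to z=+1 cy 3.1343899858578186
roll to z=-1 cy -0.007202667731974473
goal (-0.01, -0.0275, 0.08) delta tool [-0.0018  0.0003 -0.0445]
```

>>> arm_command(motion=[{"x": 0, "y": 0, "z": -0.0035, "roll": 0, "fingers": 0}, {"x": 0, "y": 0, "z": -0.0035, "roll": 0, "fingers": 0}, {"x": 0, "y": 0, "z": -0.0035, "roll": 0, "fingers": 0}, {"x": 0, "y": 0, "z": -0.0035, "roll": 0, "fingers": 0}])

```text
clock: 4.78
eef_pos: [0.5469, 0.009, 0.0786]
tool_rot: [-0.601, -0.365, 0.609, -0.367]
ft_force: [-3.9, -5.1, 2.6]
grip_width: 0.0003
```

Run:
```python
from go import *
rep((-.01,-.0275,.080))
```

```text
t 4.7833 eef [0.5469 0.009  0.0786] local [np.float64(-0.010520296174707441), np.float64(-0.05728678234581409)] F [-3.9222 -5.1433  2.6184] grip 0.00027766829976023824 j6 2.0742497677336664
toolx [-0.0082 -0.008  -0.9999] y [ 0.8858 -0.4641 -0.0035] z [-0.464  -0.8858  0.0109]
roll to z=+1 cy 3.1328119694430896
roll to z=-1 cy -0.008780684146703459
goal (-0.01, -0.0275, 0.08) delta tool [-0.0017  0.0003 -0.0298]
```

>>> arm_command(motion=[{"x": 0, "y": 0, "z": -0.003, "roll": 0, "fingers": 0}, {"x": 0, "y": 0, "z": -0.003, "roll": 0, "fingers": 0}, {"x": 0, "y": 0, "z": -0.003, "roll": 0, "fingers": 0}, {"x": 0, "y": 0, "z": -0.003, "roll": 0, "fingers": 0}])

```text
clock: 5.12
eef_pos: [0.553, 0.0207, 0.0786]
tool_rot: [-0.6, -0.365, 0.609, -0.368]
ft_force: [0.6, -0.4, 0.5]
grip_width: 0.0001
```

Run:
```python
from go import *
rep((-.01,-.0275,.080))
```

```text
t 5.1167 eef [0.553  0.0207 0.0786] local [np.float64(-0.010431823412324178), np.float64(-0.04416468445327974)] F [ 0.5563 -0.3723  0.4616] grip 0.00011171780305084768 j6 2.0953754271651786
toolx [-0.0087 -0.0098 -0.9999] y [ 0.8861 -0.4636 -0.0031] z [-0.4635 -0.886   0.0127]
roll to z=+1 cy 3.133376690473104
roll to z=-1 cy -0.008215963116689142
goal (-0.01, -0.0275, 0.08) delta tool [-0.0016  0.0003 -0.0166]
```

```bash
cat > look.py <<'E'
import sys
from go import *
n=sys.argv[1]
c=snap("top",f"pics/t{n}.png"); snap("side",f"pics/s{n}.png")
# orange detection
f=cv2.cvtColor(c["frame"],cv2.COLOR_RGB2HSV); m=cv2.inRange(f,(7,160,200),(20,255,255))
m[:, :240]=0; m[:150]=0; m[260:]=0
k,l,st,ce=cv2.connectedComponentsWithStats(m)
for i in range(1,k):
    if st[i,4]>10:
        w=ray(c,*ce[i],.108); d=w[:2]-P[:2]; cc,ss=np.cos(P[2]),np.sin(P[2])
        print("orange",ce[i],st[i,4],"local",cc*d[0]+ss*d[1],-ss*d[0]+cc*d[1],"lever",-ss*d[0]+cc*d[1]+.06)
o=[]
for k in "ts":
  a=cv2.imread(f"pics/{k}{n}.png")[120:310,200:390]; o.append(cv2.resize(a,(400,400),interpolation=2))
cv2.imwrite(f"pics/b{n}.png",np.hstack(o))
E
python3 look.py 2
python3 - <<'E'
from go import *
c=cs["top"]; f=cv2.cvtColor(c["frame"],cv2.COLOR_RGB2HSV); m=cv2.inRange(f,(7,160,200),(20,255,255));m[:, :240]=0; m[:150]=0; m[260:]=0
v,u=np.nonzero(m); print(u.mean(),v.mean(),len(u)); w=ray(c,u.mean(),v.mean(),.108)
d=w[:2]-P[:2]; print(-np.sin(P[2])*d[0]+np.cos(P[2])*d[1]+.06)
E
```

```text
313.6595744680851 225.61702127659575 94
0.0019037623717524516
```

View pics/b2.png

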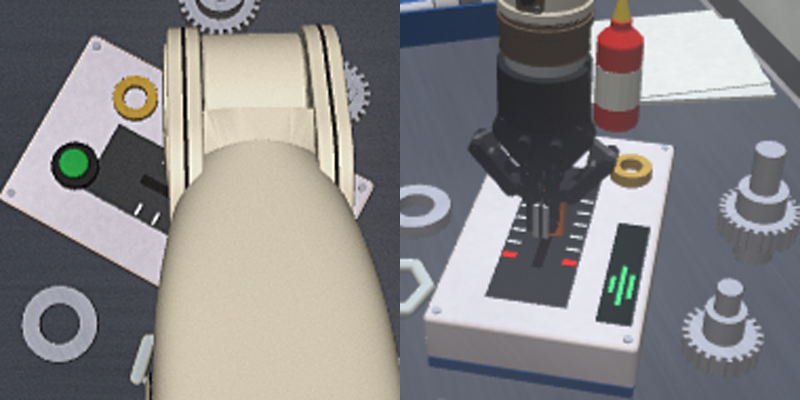

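The handle's base lies at the second white mark (right panel, about (562,235)), which fits the zero force after the snap. Next is the third crest, expected at finger y of about -30.5 mm.

>>> arm_command(motion=[{"x": 0, "y": 0, "z": -0.003, "roll": 0, "fingers": 0}, {"x": 0, "y": 0, "z": -0.003, "roll": 0, "fingers": 0}, {"x": 0, "y": 0, "z": -0.003, "roll": 0, "fingers": 0}])

```text
clock: 5.47
eef_pos: [0.5565, 0.0279, 0.0783]
tool_rot: [-0.599, -0.364, 0.611, -0.368]
ft_force: [-1.9, -4.3, 3.1]
grip_width: 0.0002
```

Run:
```python
from go import *
rep((-.01,-.0275,.080))
```

```text
t 5.4667 eef [0.5565 0.0279 0.0783] local [np.float64(-0.01058331058989446), np.float64(-0.03605520066347245)] F [-1.8553 -4.3366  3.1464] grip 0.00019529006890216165 j6 2.1100776195472686
toolx [-0.0105 -0.0135 -0.9999] y [ 0.886  -0.4636 -0.0031] z [-0.4635 -0.886   0.0169]
roll to z=+1 cy 3.1333570466655116
roll to z=-1 cy -0.008235606924281779
goal (-0.01, -0.0275, 0.08) delta tool [-0.0019  0.0005 -0.0085]
```

>>> arm_command(motion=[{"x": 0, "y": 0, "z": -0.003, "roll": 0, "fingers": 0}, {"x": 0, "y": 0, "z": -0.003, "roll": 0, "fingers": 0}])

```text
clock: 5.63
eef_pos: [0.5591, 0.0329, 0.0783]
tool_rot: [-0.599, -0.363, 0.611, -0.368]
ft_force: [-0.6, -0.9, 1.1]
grip_width: 0.0
```

Run:
```python
from go import *
rep((-.01,-.0275,.080))
```

```text
t 5.6333 eef [0.5591 0.0329 0.0783] local [np.float64(-0.010560145572065829), np.float64(-0.030515000297468578)] F [-0.5835 -0.8615  1.0737] grip 1.487482031217222e-07 j6 2.1201692441261426
toolx [-0.0113 -0.0149 -0.9998] y [ 0.8856 -0.4644 -0.0031] z [-0.4642 -0.8855  0.0185]
roll to z=+1 cy 3.1324570400862566
roll to z=-1 cy -0.009135613503536493
goal (-0.01, -0.0275, 0.08) delta tool [-0.0018  0.0005 -0.003 ]
```

Right at the crest, with the force falling away. One more small step and a hold.

>>> arm_command(motion=[{"x": 0, "y": 0, "z": -0.002, "roll": 0, "fingers": 0}, {"x": 0, "y": 0, "z": 0, "roll": 0, "fingers": 0}])

```text
clock: 5.8
eef_pos: [0.561, 0.0364, 0.0782]
tool_rot: [-0.6, -0.364, 0.61, -0.368]
ft_force: [0.4, 0.7, -0.5]
grip_width: 0.0002
```

```bash
python3 - <<'E'
from go import *
rep((-.01,-.0275,.080))
E
python3 look.py 3
```

```text
t 5.8 eef [0.561  0.0364 0.0782] local [np.float64(-0.010494573795529882), np.float64(-0.026538707487916)] F [ 0.3723  0.7481 -0.4691] grip 0.00020223372541930022 j6 2.1238829766866836
toolx [-0.0101 -0.0123 -0.9999] y [ 0.886  -0.4636 -0.0032] z [-0.4635 -0.886   0.0156]
roll to z=+1 cy 3.1333499269435996
roll to z=-1 cy -0.008242726646193611
goal (-0.01, -0.0275, 0.08) delta tool [-0.0018  0.0005  0.001 ]
```

View pics/b3.png

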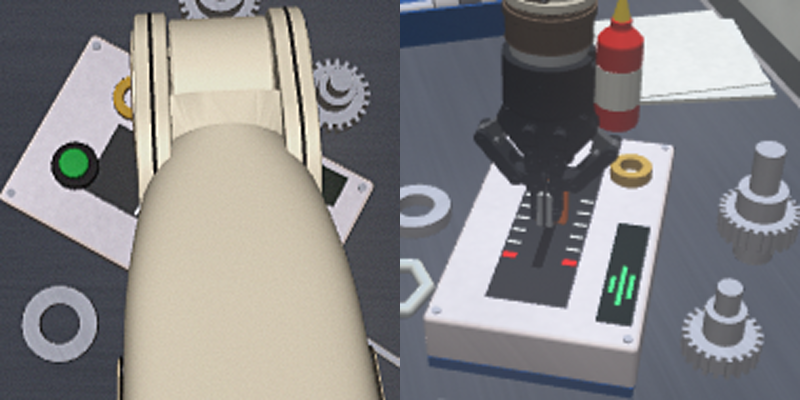

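It has snapped on (no force). I'll back off and rise for a clear check.

>>> arm_command(motion=[{"x": 0, "y": 0, "z": 0.005, "roll": 0, "fingers": 0}, {"x": 0, "y": 0, "z": 0.01, "roll": 0, "fingers": 0}, {"x": 0, "y": 0, "z": 0.01, "roll": 0, "fingers": 0}, {"x": -0.015, "y": 0, "z": 0.005, "roll": 0, "fingers": 0}, {"x": -0.02, "y": 0, "z": 0, "roll": 0, "fingers": 0}, {"x": -0.02, "y": 0, "z": 0, "roll": 0, "fingers": 0}, {"x": -0.02, "y": 0, "z": 0, "roll": 0, "fingers": 0}, {"x": -0.01, "y": 0, "z": 0, "roll": 0, "fingers": 0}, {"x": 0, "y": 0, "z": 0, "roll": 0, "fingers": 0}])

```text
clock: 6.65
eef_pos: [0.5409, 0.0031, 0.1643]
tool_rot: [-0.598, -0.365, 0.614, -0.365]
ft_force: [0.7, -0.1, 0.5]
grip_width: 0.0002
```

```bash
python3 look.py 4
python3 - <<'E'
from go import *
rep((-.03,.1,.16))
a=cv2.imread("pics/s4.png")[170:300,215:345]; cv2.imwrite("pics/s4z.png",cv2.resize(a,None,fx=4.5,fy=4.5,interpolation=2))
E
```

```text
orange [288.3704 212.2469] 81 local -0.01074686107790768 -0.005657075733697303 lever 0.054342924266302696
t 6.75 eef [0.54   0.0033 0.1623] local [np.float64(-0.014066235001130287), np.float64(-0.06556853433070903)] F [-0.579   0.563  -0.6688] grip -4.541404913588029e-05 j6 2.070041363339166
toolx [-0.0216 -0.0126 -0.9997] y [ 0.884  -0.4673 -0.0132] z [-0.467  -0.884   0.0212]
roll to z=+1 cy 3.129140658232641
roll to z=-1 cy -0.012451995357152558
goal (-0.03, 0.1, 0.16) delta tool [-0.001  -0.018  -0.1654]
```

View pics/s4z.png

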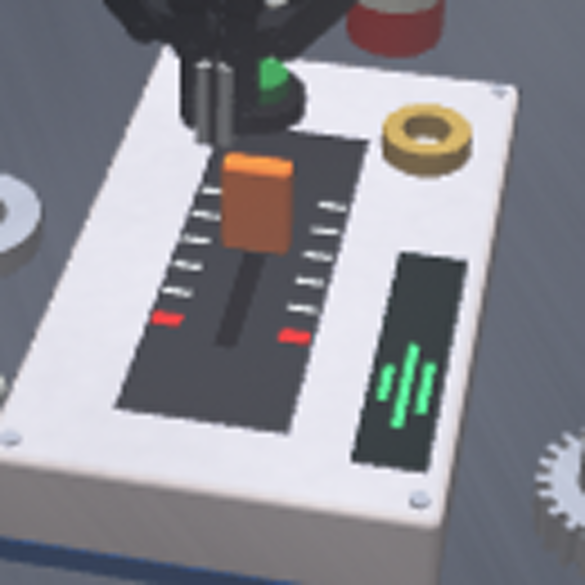

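The lever reads 54.3 mm in the top view, on the third mark. Now over the button.

>>> arm_command(motion=[{"x": 0, "y": -0.002, "z": -0.02, "roll": -0.012, "fingers": 0}, {"x": 0, "y": -0.002, "z": -0.02, "roll": 0, "fingers": 0}, {"x": 0, "y": -0.002, "z": -0.02, "roll": 0, "fingers": 0}, {"x": 0, "y": -0.002, "z": -0.02, "roll": 0, "fingers": 0}, {"x": 0, "y": -0.002, "z": -0.02, "roll": 0, "fingers": 0}, {"x": 0, "y": -0.002, "z": -0.02, "roll": 0, "fingers": 0}, {"x": 0, "y": -0.002, "z": -0.02, "roll": 0, "fingers": 0}, {"x": 0, "y": -0.002, "z": -0.015, "roll": 0, "fingers": 0}, {"x": 0, "y": 0, "z": 0, "roll": 0, "fingers": 0}])

```text
clock: 7.5
eef_pos: [0.5907, 0.1483, 0.1443]
tool_rot: [-0.588, -0.37, 0.621, -0.363]
ft_force: [-0.4, 0.8, 0.3]
grip_width: 0.0001
```

Run:
```python
from go import *
rep((-.03,.1,.12),(-.03,.1,.09))
```

```text
t 7.5 eef [0.5907 0.1483 0.1443] local [np.float64(-0.035114288608148685), np.float64(0.08660273637367777)] F [-0.3663  0.8469  0.2596] grip 0.00012771265152308666 j6 2.300034884712592
toolx [-0.0437 -0.0163 -0.9989] y [ 0.886  -0.4626 -0.0312] z [-0.4616 -0.8864  0.0347]
roll to z=+1 cy 3.1342341910855933
roll to z=-1 cy -0.007358462504199923
goal (-0.03, 0.1, 0.12) delta tool [ 0.0236  0.0058 -0.0143]
goal (-0.03, 0.1, 0.09) delta tool [ 0.0536  0.0067 -0.0153]
```

>>> arm_command(motion=[{"x": 0, "y": 0.003, "z": -0.008, "roll": 0, "fingers": 0}, {"x": 0, "y": 0.003, "z": -0.007, "roll": 0, "fingers": 0}, {"x": 0.008, "y": 0, "z": 0, "roll": 0, "fingers": 0}, {"x": 0.008, "y": 0, "z": 0, "roll": 0, "fingers": 0}, {"x": 0.008, "y": 0, "z": 0, "roll": 0, "fingers": 0}, {"x": 0.008, "y": 0, "z": 0, "roll": 0, "fingers": 0}, {"x": 0, "y": 0, "z": 0, "roll": 0, "fingers": 0}])

```text
clock: 8.08
eef_pos: [0.5965, 0.154, 0.1014]
tool_rot: [-0.584, -0.37, 0.626, -0.362]
ft_force: [-0.5, -0.7, -0.9]
grip_width: -0.0001
```

```bash
python3 look.py 5;python3 - <<'E'
from go import *
rep((-.03,.1,.09),(-.03,.1,.075))
E
```

```text
orange [288.2821 212.2051] 78 local -0.010756087859257248 -0.0054773496842949005 lever 0.0545226503157051
t 8.1833 eef [0.5975 0.1544 0.1031] local [np.float64(-0.0318216755730826), np.float64(0.09515693173465876)] F [-0.3353 -0.5265  0.9826] grip 5.545230266913422e-05 j6 2.30895370435444
toolx [-0.0542 -0.0206 -0.9983] y [ 0.885  -0.464  -0.0384] z [-0.4624 -0.8856  0.0434]
roll to z=+1 cy 3.1325244718610596
roll to z=-1 cy -0.009068181728733752
goal (-0.03, 0.1, 0.09) delta tool [ 0.0128  0.0023 -0.0054]
goal (-0.03, 0.1, 0.075) delta tool [ 0.0278  0.0029 -0.0061]
```

View pics/b5.png

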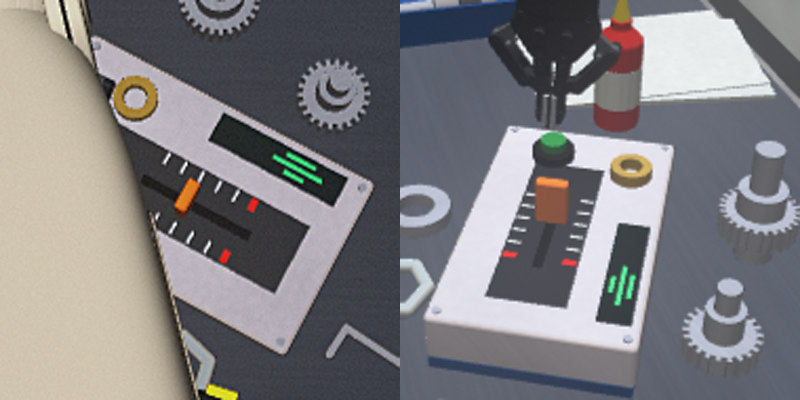

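Lever is still in notch 3 and the fingertip hovers over the button. Descending.

>>> arm_command(motion=[{"x": 0.005, "y": 0.002, "z": -0.004, "roll": 0, "fingers": 0}, {"x": 0.005, "y": 0, "z": -0.002, "roll": 0, "fingers": 0}, {"x": 0.004, "y": 0, "z": 0, "roll": 0, "fingers": 0}, {"x": 0.003, "y": 0, "z": 0, "roll": 0, "fingers": 0}, {"x": 0.003, "y": 0, "z": 0, "roll": 0, "fingers": 0}])

```text
clock: 8.6
eef_pos: [0.6034, 0.1591, 0.0838]
tool_rot: [-0.587, -0.369, 0.623, -0.363]
ft_force: [0.4, 0.5, -0.1]
grip_width: 0.0
```

Run:
```python
from go import *
rep((-.03,.1,.075))
```

```text
t 8.6 eef [0.6034 0.1591 0.0838] local [np.float64(-0.028712853644131116), np.float64(0.10200448914415745)] F [ 0.4479  0.4793 -0.1234] grip 1.1249716764261733e-05 j6 2.314016878793963
toolx [-0.0486 -0.0191 -0.9986] y [ 0.885  -0.4643 -0.0342] z [-0.463  -0.8855  0.0395]
roll to z=+1 cy 3.1322826216687885
roll to z=-1 cy -0.009310031921004899
goal (-0.03, 0.1, 0.075) delta tool [ 0.0089 -0.001   0.0017]
```

>>> arm_command(motion=[{"x": 0.003, "y": -0.001, "z": 0.001, "roll": 0, "fingers": 0}, {"x": 0.003, "y": 0, "z": 0, "roll": 0, "fingers": 0}, {"x": 0.003, "y": 0, "z": 0, "roll": 0, "fingers": 0}, {"x": 0.003, "y": 0, "z": 0, "roll": 0, "fingers": 0}])

```text
clock: 8.93
eef_pos: [0.6028, 0.1589, 0.0758]
tool_rot: [-0.588, -0.369, 0.621, -0.364]
ft_force: [-7.7, -3.2, 25.4]
grip_width: 0.0
```

Run:
```python
from go import *
rep((-.03,.1,.075))
```

```text
t 8.9333 eef [0.6028 0.1589 0.0758] local [np.float64(-0.029141963545263445), np.float64(0.10158438966983127)] F [-7.6524 -3.2035 25.4478] grip 2.5176750011098404e-05 j6 2.313707331886063
toolx [-0.0432 -0.0178 -0.9989] y [ 0.8854 -0.4639 -0.03  ] z [-0.4629 -0.8857  0.0358]
roll to z=+1 cy 3.132753256362162
roll to z=-1 cy -0.008839397227631518
goal (-0.03, 0.1, 0.075) delta tool [ 0.0009 -0.0008  0.0016]
```

25 N at z = 75.8 mm means the button has bottomed (expected at 76). One hold row, then rise and retreat.

>>> arm_command(motion=[{"x": 0.001, "y": 0, "z": 0, "roll": 0, "fingers": 0}, {"x": 0.001, "y": 0, "z": 0, "roll": 0, "fingers": 0}])

```text
clock: 9.1
eef_pos: [0.6026, 0.1588, 0.0772]
tool_rot: [-0.589, -0.368, 0.62, -0.364]
ft_force: [-1.3, -0.4, 3.4]
grip_width: -0.0001
```

>>> arm_command(motion=[{"x": -0.005, "y": 0, "z": 0, "roll": 0, "fingers": 0}, {"x": -0.01, "y": 0, "z": 0, "roll": 0, "fingers": 0}, {"x": -0.02, "y": 0, "z": 0, "roll": 0, "fingers": 0}, {"x": -0.025, "y": 0, "z": 0, "roll": 0, "fingers": 0}, {"x": -0.03, "y": 0, "z": 0, "roll": 0, "fingers": 0}, {"x": -0.03, "y": 0, "z": 0, "roll": 0, "fingers": 0}, {"x": 0, "y": 0, "z": 0, "roll": 0, "fingers": 0}, {"x": 0, "y": 0, "z": 0, "roll": 0, "fingers": 0}])

```text
clock: 9.77
eef_pos: [0.6055, 0.1603, 0.2026]
tool_rot: [-0.587, -0.369, 0.622, -0.363]
ft_force: [0.4, -0.7, -0.3]
grip_width: -0.0002
```

```bash
python3 look.py 6;python3 - <<'E'
from go import *
rep()
E
```

```text
orange [288.274  212.0685] 73 local -0.010539618614888252 -0.005343020791989088 lever 0.05465697920801091
t 9.8667 eef [0.6054 0.1603 0.2021] local [np.float64(-0.027469310312294833), np.float64(0.10406768962416169)] F [ 0.369   0.5899 -0.4446] grip -0.0002360657417283814 j6 2.314884838006454
toolx [-0.0473 -0.0188 -0.9987] y [ 0.8852 -0.464  -0.0332] z [-0.4628 -0.8856  0.0386]
roll to z=+1 cy 3.132549280802994
roll to z=-1 cy -0.009043372786799012
```

View pics/b6.png

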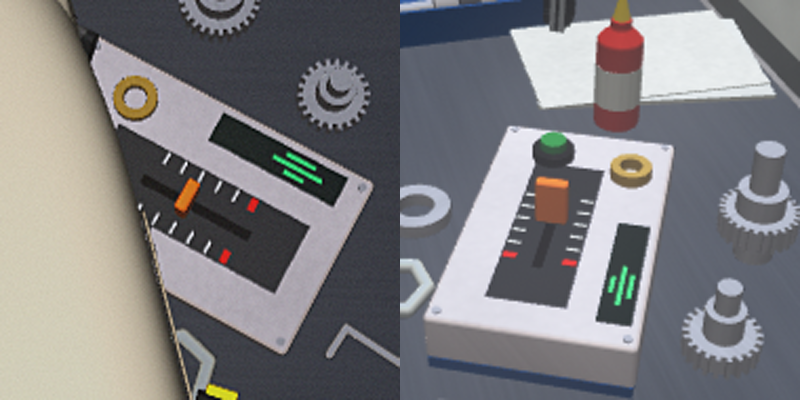

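The button is back up and the lever is still in notch 3. The force at the end of the hold had fallen to 3.4 N, so the fully-down moment may have been brief. I'll press once more with a longer hold to be sure.

>>> arm_command(motion=[{"x": 0.02, "y": -0.002, "z": 0.003, "roll": 0, "fingers": 0}, {"x": 0.02, "y": 0, "z": 0.003, "roll": 0, "fingers": 0}, {"x": 0.02, "y": 0, "z": 0, "roll": 0, "fingers": 0}, {"x": 0.02, "y": 0, "z": 0, "roll": 0, "fingers": 0}, {"x": 0.015, "y": 0, "z": 0, "roll": 0, "fingers": 0}, {"x": 0, "y": 0, "z": 0, "roll": 0, "fingers": 0}])

```text
clock: 10.37
eef_pos: [0.5916, 0.1528, 0.0975]
tool_rot: [-0.584, -0.37, 0.626, -0.362]
ft_force: [-0.3, -0.0, -1.0]
grip_width: -0.0002
```

Run:
```python
from go import *
rep((-.03,.1,.084))
```

```text
t 10.3667 eef [0.5916 0.1528 0.0975] local [np.float64(-0.036353058453678685), np.float64(0.09102205313360326)] F [-0.2994 -0.0199 -0.9905] grip -0.00021824725350401124 j6 2.308838705744014
toolx [-0.0569 -0.0212 -0.9982] y [ 0.8849 -0.4641 -0.0406] z [-0.4623 -0.8856  0.0452]
roll to z=+1 cy 3.132396076382662
roll to z=-1 cy -0.00919657720713131
goal (-0.03, 0.1, 0.084) delta tool [ 0.0129  0.0068 -0.0096]
```

>>> arm_command(motion=[{"x": 0, "y": 0.003, "z": -0.005, "roll": 0, "fingers": 0}, {"x": 0.004, "y": 0.003, "z": -0.004, "roll": 0, "fingers": 0}, {"x": 0.004, "y": 0, "z": 0, "roll": 0, "fingers": 0}, {"x": 0.003, "y": 0, "z": 0, "roll": 0, "fingers": 0}])

```text
clock: 10.7
eef_pos: [0.6005, 0.1581, 0.0841]
tool_rot: [-0.582, -0.37, 0.627, -0.362]
ft_force: [-0.0, 0.4, 0.2]
grip_width: -0.0002
```

Run:
```python
from go import *
rep((-.03,.1,.077))
```

```text
t 10.7 eef [0.6005 0.1581 0.0841] local [np.float64(-0.030862913327352453), np.float64(0.09977502457290388)] F [-0.0198  0.4252  0.2474] grip -0.00015574815598050324 j6 2.313230647658401
toolx [-0.0602 -0.022  -0.9979] y [ 0.8848 -0.464  -0.0431] z [-0.4621 -0.8855  0.0474]
roll to z=+1 cy 3.1323479150278697
roll to z=-1 cy -0.009244738561923354
goal (-0.03, 0.1, 0.077) delta tool [ 0.0071  0.0012 -0.0006]
```

>>> arm_command(motion=[{"x": 0.003, "y": 0, "z": 0, "roll": 0, "fingers": 0}, {"x": 0.003, "y": 0, "z": 0, "roll": 0, "fingers": 0}, {"x": 0.0025, "y": 0, "z": 0, "roll": 0, "fingers": 0}, {"x": 0.0025, "y": 0, "z": 0, "roll": 0, "fingers": 0}, {"x": 0.0025, "y": 0, "z": 0, "roll": 0, "fingers": 0}])

```text
clock: 11.12
eef_pos: [0.6011, 0.1582, 0.076]
tool_rot: [-0.584, -0.37, 0.625, -0.362]
ft_force: [-6.0, -1.8, 17.1]
grip_width: 0.0001
```

>>> arm_command(motion=[{"x": 0.002, "y": 0, "z": 0, "roll": 0, "fingers": 0}])

```text
clock: 11.2
eef_pos: [0.601, 0.1582, 0.0763]
tool_rot: [-0.585, -0.37, 0.624, -0.362]
ft_force: [-3.1, -0.6, 7.0]
grip_width: 0.0001
```

>>> arm_command(motion=[{"x": 0.002, "y": 0, "z": 0, "roll": 0, "fingers": 0}])

```text
clock: 11.28
eef_pos: [0.601, 0.1582, 0.0763]
tool_rot: [-0.585, -0.37, 0.624, -0.363]
ft_force: [-3.3, -0.6, 7.0]
grip_width: 0.0001
```

More than 5 N was held at z of about 76 mm for over 0.16 s, so it is fully down. Rising clear.

>>> arm_command(motion=[{"x": -0.006, "y": 0, "z": 0, "roll": 0, "fingers": 0}, {"x": -0.012, "y": 0, "z": 0, "roll": 0, "fingers": 0}, {"x": -0.02, "y": 0, "z": 0, "roll": 0, "fingers": 0}, {"x": -0.025, "y": 0, "z": 0, "roll": 0, "fingers": 0}, {"x": -0.03, "y": 0, "z": 0, "roll": 0, "fingers": 0}, {"x": -0.02, "y": 0, "z": 0, "roll": 0, "fingers": 0}, {"x": 0, "y": 0, "z": 0, "roll": 0, "fingers": 0}, {"x": 0, "y": 0, "z": 0, "roll": 0, "fingers": 0}, {"x": 0, "y": 0, "z": 0, "roll": 0, "fingers": 0}])

```text
clock: 12.03
eef_pos: [0.6079, 0.1606, 0.1957]
tool_rot: [-0.587, -0.369, 0.622, -0.363]
ft_force: [0.2, 1.3, 0.7]
grip_width: -0.0001
```

```bash
python3 look.py 7;python3 - <<'E'
from go import *
rep()
a=cv2.imread("pics/s5.png")[110:310,200:400].astype(int);b=cv2.imread("pics/s7.png")[110:310,200:400].astype(int)
d=abs(a-b).max(2)[75:]; print("changed px below row185:",(d>40).sum())
E
```

```text
orange [288.2973 212.0946] 74 local -0.010561835209434952 -0.005403862294132033 lever 0.054596137705867964
t 12.1333 eef [0.6071 0.1604 0.1945] local [np.float64(-0.026050526119219174), np.float64(0.10486130160870537)] F [ 0.1778 -0.2042  0.5275] grip -0.00014462630470558197 j6 2.3140882379646217
toolx [-0.049  -0.0188 -0.9986] y [ 0.8851 -0.4641 -0.0347] z [-0.4628 -0.8856  0.0393]
roll to z=+1 cy 3.132512218022897
roll to z=-1 cy -0.00908043556689634
changed px below row185: 0
```

View pics/b7.png

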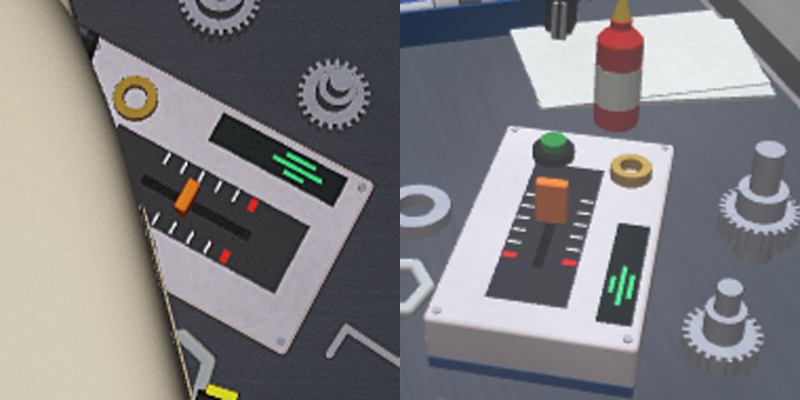

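The button is up, the lever is on the third mark, the bystanders are in place and the arm is clear.

```bash
python3 -c "from workcell import job_done; job_done()"
```

```text
the job is handed in; nothing more can be done
```

The job is handed in: the lever is in its third notch, and the green button was pressed fully down and has come back up. No verdict was reported.

- **Lever:** I pushed it with the shut fingertip from behind. The last top view put it at about 54.5 mm, against 54 for the third notch. It went over the third crest in small steps, and no reading showed it near the fourth notch.
- **Button:** I pressed it twice. The first press reached 25 N at z = 75.8 mm, but the force had dropped to 3.4 N about 0.17 s later. I pressed again and read 17, 7 and 7 N at about 76 mm, over 0.16 s. Fully down is 76 mm and 5 N.
- **End state:** The last pictures show the button up and the fingertip clear, about 195 mm above the bench. The loose things in view stood where they were, and a comparison of side pictures from before and after the presses found no changes around the console.
- **Disagreements:** The finger drifted a few millimetres during moves and the tool tilted by up to about 3.5 degrees. I corrected the drift each time. The tilt stayed, and it did no visible harm.

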